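Clock the dispensing tap on a paint jerrycan

TASK

Fit the dispensing tap to the open neck of the jerrycan: set its cap on the neck, screw it down clockwise without forcing it so that it squeezes the rubber seal, and stop with the spout pointing straight over the front of the can, away from the carrying handle. Never bear on the neck with more than about 2 kg, and leave the bottles, the mixing cup and the old cap where they are.

Things in the scene. Friction and masses are not known exactly. Their poses are not given: they have to be found in the camera images.
- can: white jerrycan, full, too heavy to move: body 150 (x) by 130 (y) by 160 mm high, origin under its centre. Its front is its -x side. The carrying handle runs along x over the rear half of its top, up to 191 mm above the bench. The open neck stands 35 mm from the centre towards the front.
- can_neck (a point): on the axis of the can's upright neck, at the can's top face (160 mm up), axes as the can's. Neck 54 mm wide, 26 mm high, with a coarse right-hand outside thread (61 mm wide over it): two starts half a turn apart, lead 7 mm per turn; each thread is 4.5 mm thick and runs 150 degrees round, leaving a 30 degree gap between its low end and the other's high start.
- neck_rim (a point): centre of the neck's rim, 26 mm above can_neck; the seal ring on it stands 4 mm higher. The tap's lugs drop through the thread's gaps when the tap stands about 95 degrees counter-clockwise (from above) of its final pose, but where the thread begins differs from can to can by up to 38 degrees either way.
- seal (a joint): how far the springy rubber seal ring on the neck's rim is squeezed down (m): 0 free, at most 0.0045; it pushes back with 3 N per mm.
- tap_mid (a point): centre of the upright square barrel of the plastic dispensing tap, on its axis, 60 mm above the lower edge of its cap. The tap stands upright on the bench on its open cap; 90 g, 85 mm high. Barrel 24 mm across its flat sides (y), 26 mm along x, reaching from 26 to 85 mm above the cap's lower edge: grip it across y. Spout along -x, butterfly key along +x, both 66 mm up.
- tap_cap (a point): centre of the open lower edge of the tap's cap (72 mm wide, 65 mm inside, 20 mm deep, ribbed). Two lugs inside, on the spout and key sides, 2 mm above the edge, 8 mm long, 3.5 mm thick, reach to 28.5 mm from the axis. Height above can_neck: 14 to 18 mm with the lugs lying on top of the threads, 10 mm once dropped in the gaps with the cap on the free seal.
- tap_spout (a point): centre of the spout's mouth, 49 mm from the tap's axis along its -x. Finally the tap's x and y axes lie along the can's: 57 to 133 degrees of clockwise turning after the lugs drop, by when the thread has drawn the cap 1.5 to 3 mm down onto the seal and turning has grown stiffer (some 0.2 N m). No stop there: it would turn on.
- shipping_cap: old white screw cap lying on the bench, 70 mm wide, 20 mm high, origin at its underside centre; bystander.
- paint_bottle: bottle of ochre paint with white cap, 52 mm wide, 130 mm high, origin at its underside centre; bystander.
- hardener_bottle: bottle of pale hardener with white cap, 48 mm wide, 120 mm high, origin at its underside centre; bystander.
- mixing_cup: empty white mixing cup, 72 mm wide at the rim, 75 mm high, origin at its underside centre; bystander.

How it is judged:
On the way, in this order (a step that is already met when the one before it is completed fails the run):
1. the tap is lifted off the bench (height (world z) of tap_mid above 0.1 m), for 0.1 s.
2. the tap's cap is down over the neck (horizontal distance between tap_mid and can_neck below 0.006 m and z of tap_mid in the frame of can_neck below 0.08 m), for 0.1 s.
At the end, for the whole second after the job is handed in: the tap stands upright (within 3 degrees) on the neck's axis, screwed down so that the seal stays squeezed by more than 0.8 mm, its spout mouth over the front of the can within 8.5 mm (about 10 degrees) of the can's front-rear line through the neck, at rest (x of tap_spout in the frame of can_neck below -0.04 m and y of tap_spout in the frame of can_neck between -0.0085 and 0.0085 m and horizontal distance between tap_mid and can_neck below 0.005 m and z of tap_mid in the frame of can_neck below 0.0702 m and value of joint seal above 0.0008 m and angle between tap_mid's own z axis and vertical below 0.06 rad and linear speed of tap below 0.01 m/s); the robot touches nothing.
It fails at once if the tap is forced against the neck, thread or can with more than 30 N (contact force between tap and can above 30 N).
It fails at once if a bottle, the cup or the old cap is shifted by more than 20 mm (distance of any of shipping_cap, paint_bottle, hardener_bottle, mixing_cup from where it was at the start of the episode above 0.02 m).
It also fails if it takes over 70 s, if anything falls off the work surface, if the arm or the gripper's body presses on something with over 40 N, if the wrist force passes 120 N, or if a joint passes its speed limit or range.

ROBOT

A 6-joint arm with a two-finger parallel gripper is mounted at the origin on the work surface. World frame = base frame: x ahead of the robot, y to its left, z up, the work surface at z = 0. Lengths are in m, angles in rad, forces in N, time in s.
With the tool pointing down it reaches from about 0.325 to 0.775 m from the base axis. Payload 5.5 kg.
Tool frame: the origin (TCP) lies between the finger pads; the fingertips stand 22 mm ahead of it and the grasp point (between the pads) lies 3 mm ahead of it; z points along the fingers, y is the direction in which the jaws open and shut (so a half turn about z gives the same grasp; the last joint's range is limited). The gripper opens to 88 mm and grips with 3 to 60 N. Pads are 20 mm wide; open, the fingers measure 115 mm over their backs; the gripper's body (75 mm by 178 mm) begins 61 mm behind the grasp point.
Start: joints at [1.076, 0.091, 1.231, -0, 1.82, -0.057], TCP at [0.254, 0.543, 0.245] pointing down, gripper open.
Joint ranges: [-2.87, 2.87], [-0.86, 2.18], [0.17, 2.46], [-1.51, 4.65], [0.06, 2.69], [-2.65, 2.65]. Speed limits (rad/s): [2.57, 2.57, 3.01, 3.14, 3.14, 3.14].

INTERFACE

Orientations are given as a rotation vector (axis times angle).
In Python, from rig import manip, optics, workorder gives the robot as it stands.
- The arm moves only by the tool step_arm, never from a script. Its argument "plan" is a list of rows, each a list of 3 entries, a list of its own where there are three numbers: the shift along the world's x, y, z in m, then the turn, a rotation vector about the world's x, y, z in degrees, then the closure, from -1 (fully open) to 1 (shut). In form: [[[dx, dy, dz], [ax, ay, az], gripper], ...]. A call has exactly 5 rows; each row is the pose to reach, as a shift and turn from the pose commanded when the call began; what a row does not reach only later rows make up. A row lasts 1/8 s, in which the tool goes at most 62.5 mm and 10.7 degrees, less where a joint would pass 70% of its speed; a pose out of reach is approached as far as the arm can. A call with a gripper value outside its range is refused whole. The fingers move at their own pace and stop on an object; "newtons" is the grip in N (left out, the last holds). Time passes only in rows, so rows that repeat a pose let the fingers close, or fill a call up. It gives the time, the measured TCP pose, the force and the opening at its end, in the units of the state.
- manip.get_obs(): the state, without advancing time (a new reading comes with each control period).
- optics.snapshot(name): name is "scene" or "top" or "wrist"; returns the picture (400x640x3 uint8, red, green, blue); there is no depth.
- optics.camera_model(name): a dict with "mtx" (3x3 intrinsics, pixels), "world_to_cam" (4x4, takes a point from world to camera coordinates); the wrist camera has in their place "T_tool_cam" (4x4, takes a point from camera to tool coordinates, whose origin is the TCP and whose axes are the flange's). Camera axes: x right, y down, z forward; pixel columns grow to the right and rows downward; lengths in m; the calibration is good to about 2 mm. A picture is of the moment at which its call begins: read the wrist's pose just before it. camera_model takes no time and is no camera call.
- workorder.sign_off(): hands the job in, once; it reports no verdict.
The state is a dict: "time": time; "joint_pos": joint angles; "dq": joint speeds; "joint_efforts": joint torques, N m; "tool_pos": TCP position; "orientation": TCP orientation; "wrist_force": force on the tool from outside, world axes, zero at the start; "ft_torque": the same for the moment, N m; "opening": finger opening in m.
Only numpy, scipy, OpenCV 4.12 (cv2) and the standard library are available. Lean on these libraries where they do the work, as an engineer would, in place of code of your own. Each camera call takes 0.05 s, during which the arm holds its last target.

## Working session

There is one attempt and no reset: what is moved stays moved. The work goes in short steps, Python scripts to look and compute and a tool call to move; the robot and the scene stay as the last step left them, time stands still between calls to the robot, and variables do not carry over. Pictures are saved under pics/ and viewed, and the job is handed in when it is done.

Besides the shell and the picture viewer there is one more tool, called as a command line: name --argument value ..., lists and objects as JSON in quotes. step_arm: Moves the arm, as the interface text tells. Its arguments: {"type":"object","properties":{"plan":{"type":"array","items":{"type":"array"}},"newtons":{"type":"number"}},"required":["plan"]}

```bash
mkdir -p pics; ls
python3 - <<'E'
from rig import manip, optics, workorder
import cv2
o=manip.get_obs();print(o)
for n in("scene","top","wrist"):
    im=optics.snapshot(n);cv2.imwrite(f"pics/{n}0.png",im[:,:,::-1]);print(n,optics.camera_model(n))
E
```

```text
pics
{'time': 0.0, 'joint_pos': array([ 1.07630727e+00,  9.18417468e-02,  1.23184608e+00,  6.15811048e-05,
        1.81981663e+00, -5.67103677e-02]), 'dq': array([-4.85465794e-04, -2.08032481e-04,  1.71404754e-03, -3.79479567e-05,
        2.09757106e-03, -5.07365147e-04]), 'joint_efforts': array([-2.27271987e-03, -4.46456444e+01, -4.06437886e+01,  6.95956126e-02,
        2.93441559e-02, -8.48268382e-05]), 'tool_pos': array([0.25422727, 0.54320068, 0.24353958]), 'orientation': array([-6.82034128e-01, -3.06607179e+00,  2.86367809e-03]), 'wrist_force': array([ 0.53633711, -0.34818692, -0.53379185]), 'ft_torque': array([ 0.02997801, -0.00550854, -0.0025832 ]), 'opening': 0.08774177008269932}
scene {'mtx': array([[390.73344426,   0.        , 322.10321358],
       [  0.        , 390.73344426, 198.86971376],
       [  0.        ,   0.        ,   1.        ]]), 'world_to_cam': array([[ 0.58340594,  0.81205552, -0.01425992, -0.34232945],
       [ 0.6474529 , -0.47560719, -0.59548513, -0.30823346],
       [-0.49034911,  0.33817693, -0.80323976,  1.25032749],
       [ 0.        ,  0.        ,  
[... 281 characters left out ...]
0.99622822,  0.01215117, -0.08591672,  0.60463523],
       [ 0.08603838,  0.00987057, -0.99624293,  1.27374741],
       [ 0.        ,  0.        ,  0.        ,  1.        ]])}
wrist {'mtx': array([[316.15866318,   0.        , 314.18532805],
       [  0.        , 316.15866318, 194.12228064],
       [  0.        ,   0.        ,   1.        ]]), 'T_tool_cam': array([[-9.58785875e-04, -9.69452271e-01, -2.45278159e-01,
         6.69107967e-02],
       [ 9.99999365e-01, -7.84439300e-04, -8.08505769e-04,
         2.31742541e-04],
       [ 5.91401927e-04, -2.45278778e-01,  9.69452408e-01,
        -1.38779847e-01],
       [ 0.00000000e+00,  0.00000000e+00,  0.00000000e+00,
         1.00000000e+00]])}
```

View pics/scene0.png

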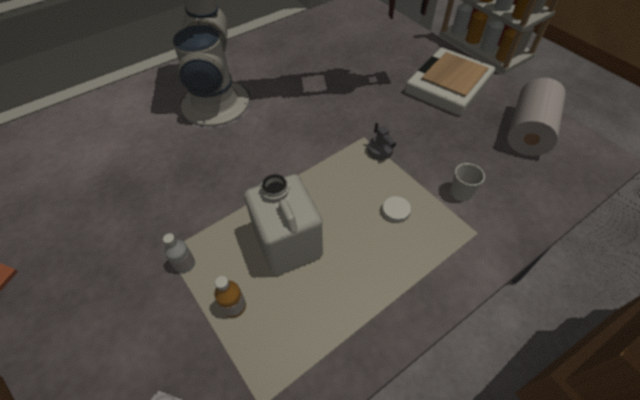

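View pics/top0.png

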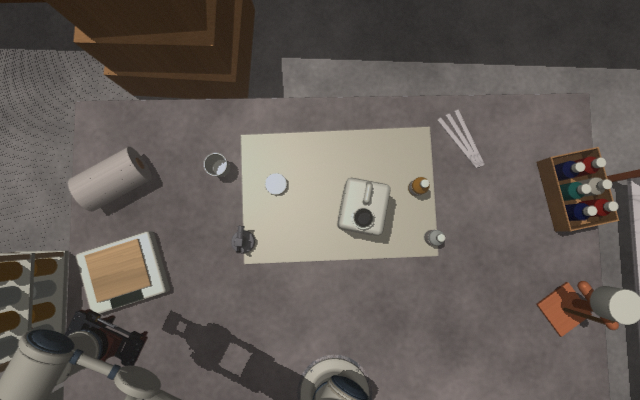

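View pics/wrist0.png

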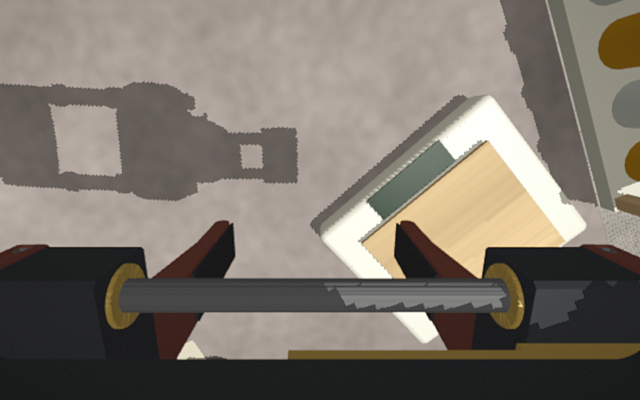

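The top view shows the tap at about (243,240), the can's neck at (363,217), the paint bottle at (420,186), the hardener bottle at (435,238), the cup at (215,165) and the old cap at (276,184). I'll enlarge and measure.

```bash
cat > h.py <<'E'
import numpy as np, cv2
from rig import manip, optics
from scipy.spatial.transform import Rotation as R
def cam(n,obs=None):
    m=optics.camera_model(n)
    if n!="wrist": return m["mtx"],np.linalg.inv(m["world_to_cam"])
    T=np.eye(4);T[:3,:3]=R.from_rotvec(obs["orientation"]).as_matrix();T[:3,3]=obs["tool_pos"]
    return m["mtx"],T@m["T_tool_cam"]
def ray(K,T,u,v):
    d=T[:3,:3]@np.linalg.solve(K,[u,v,1.]); return T[:3,3],d
def onz(K,T,u,v,z):
    o,d=ray(K,T,u,v); return o+d*(z-o[2])/d[2]
def proj(K,T,p):
    q=np.linalg.inv(T)@np.append(p,1); q=K@q[:3]; return q[:2]/q[2]
def tri(rays):
    A=np.zeros((3,3));b=np.zeros(3)
    for o,d in rays:
        d=d/np.linalg.norm(d);P=np.eye(3)-np.outer(d,d);A+=P;b+=P@o
    p=np.linalg.solve(A,b); return p,[np.linalg.norm(np.cross(p-o,d/np.linalg.norm(d))) for o,d in rays]
E
python3 - <<'E'
from h import *
K,T=cam("top")
for n,u,v,z in [("tap",243,240,.07),("neck",363,217,.19),("paint",421,184,.13),("hard",437,236,.12),("cup",215,165,.075),("cap",276,184,.02)]: print(n,onz(K,T,u,v,z).round(3))
t=cv2.imread("pics/top0.png");s=cv2.imread("pics/scene0.png")
a=cv2.resize(t[160:270,220:300],None,fx=5,fy=5,interpolation=2)
b=cv2.resize(t[160:260,325:400],None,fx=5,fy=5,interpolation=2)
cv2.imwrite("pics/z1.png",np.hstack([a[:500],b[:500]]))
a=cv2.resize(s[160:280,235:335],None,fx=4,fy=4,interpolation=2)
b=cv2.resize(s[110:230,350:430],None,fx=4,fy=4,interpolation=2)
cv2.imwrite("pics/z2.png",np.hstack([a,b]))
E
```

```text
tap [0.477 0.272 0.07 ]
neck [ 0.538 -0.083  0.19 ]
paint [ 0.634 -0.259  0.13 ]
hard [ 0.483 -0.303  0.12 ]
cup [0.708 0.359 0.075]
cap [0.653 0.178 0.02 ]
```

View pics/z1.png

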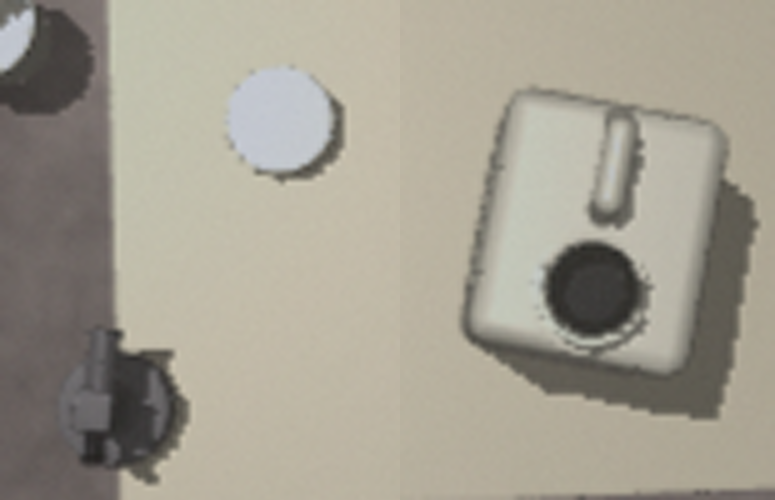

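View pics/z2.png

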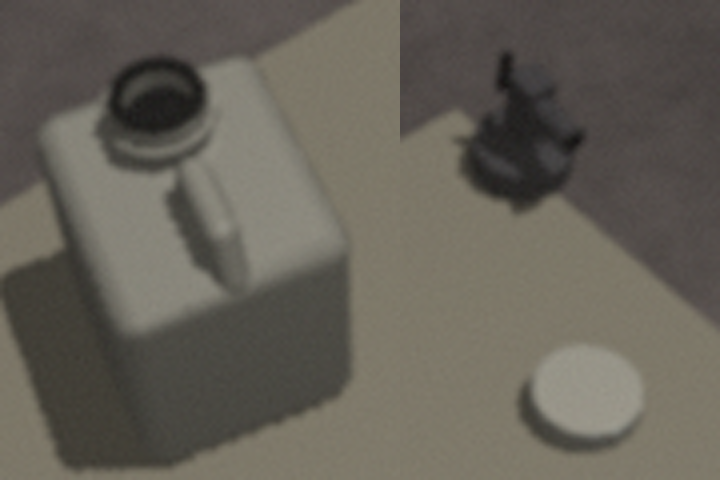

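Run:
```python
from h import *
o=manip.get_obs();M=R.from_rotvec(o["orientation"]).as_matrix();print(M.round(3))
```

```text
[[-0.906  0.424 -0.001]
 [ 0.424  0.906 -0.001]
 [ 0.    -0.001 -1.   ]]
```

step_arm --plan '[[[0.04, -0.045, 0], [0, 0, 0], -1], [[0.08, -0.09, 0.02], [0, 0, 0], -1], [[0.12, -0.135, 0.02], [0, 0, 0], -1], [[0.16, -0.18, 0.02], [0, 0, 0], -1], [[0.2, -0.225, 0.02], [0, 0, 0], -1]]'

```text
time: 0.78
tool_pos: [0.4553, 0.3168, 0.2644]
orientation: [-0.682, -3.067, 0.0]
wrist_force: [0.6, -0.3, 0.1]
opening: 0.0878
```

Run:
```python
from h import *
o=manip.get_obs();im=optics.snapshot("wrist");cv2.imwrite("pics/w1.png",im[:,:,::-1])
np.save("w1.npy",np.r_[o["tool_pos"],o["orientation"]])
K,T=cam("wrist",o);print(proj(K,T,[.477,.272,.07]))
```

```text
[285.85425312 212.82980818]
```

View pics/w1.png

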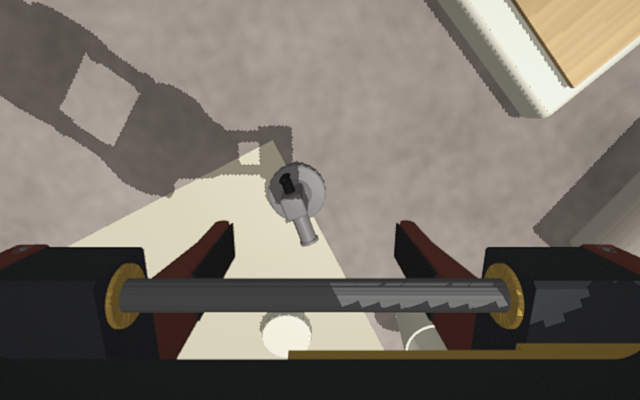

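Run:
```python
from h import *
t=cv2.imread("pics/w1.png")
cv2.imwrite("pics/z3.png",cv2.resize(t[150:260,250:350],None,fx=5,fy=5,interpolation=cv2.INTER_CUBIC))
```

```text
(no output)
```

View pics/z3.png

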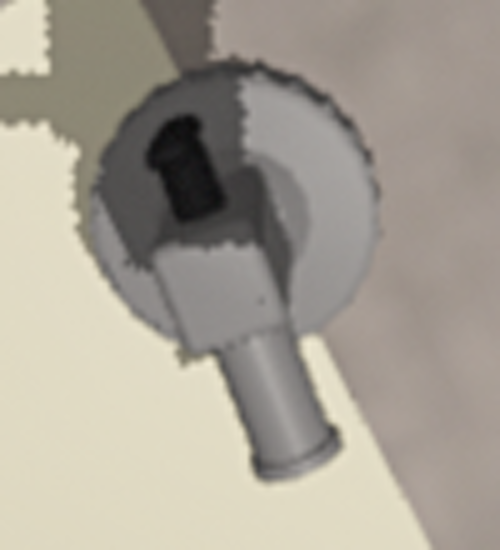

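Run:
```python
from h import *
w=np.load("w1.npy");K,T=cam("wrist",dict(tool_pos=w[:3],orientation=w[3:]))
P=lambda u,v,z:onz(K,T,250+(u+.5)/5-.5,150+(v+.5)/5-.5,z)
a=P(190,352,.085);b=P(292,325,.085);l=P(158,250,.085);r=P(262,245,.085)
ang=lambda d:np.degrees(np.arctan2(d[1],d[0])).round(1)
print(np.linalg.norm(a-b),a,b,"front edge",ang(b-a),"left",ang(a-l),"right",ang(b-r))
s0=P(262,335,.066);s1=P(297,460,.066);print("spout",ang(s1-s0),s1)
# spout sides
print(ang(P(258,465,.066)-P(228,365,.066)),ang(P(328,430,.066)-P(297,340,.066)))
f=(a+b)/2;d=(s1-f)[:2];
for th in (10,):
  pass
th=np.radians(ang(b-a)-90) if ang(b-a)>0 else np.radians(ang(b-a)+90)
print("th",np.degrees(th)); u=np.array([np.cos(th),np.sin(th)]);print("axis",f[:2]-.013*u, s1[:2]-.049*u)
# cap circle outer: z=.02 top edge
m=[P(95,215,.02),P(380,220,.02),P(235,62,.02)]
A=np.array([[2*p[0],2*p[1],1] for p in m]);x=np.linalg.solve(A,[p[0]**2+p[1]**2 for p in m]);print("cap",x[:2],np.sqrt(x[2]+x[0]**2+x[1]**2))
```

```text
0.022473622170073166 [0.48121782 0.27343979 0.085     ] [0.48497493 0.29559713 0.085     ] front edge 80.4 left -9.6 right -5.7
spout -10.7 [0.52009074 0.27977025 0.066     ]
-10.0 -7.2
th -9.599999999999994
axis [0.47027843 0.28668646] [0.47177694 0.28794192]
cap [0.46920036 0.2866579 ] 0.03575500638892565
```

The wrist view shows the spout pointing down-right to about (309,241) and the barrel's front edge at about (298,218). That puts the tap's axis at (0.4705, 0.287) with the spout along yaw -9.6°. The cap radius comes out at 35.8 mm, which fits the 36 mm given. Next I'll look at the neck from above.

step_arm --plan '[[[0.01, -0.05, 0.03], [0, 0, 0], -1], [[0.025, -0.1, 0.055], [0, 0, 0], -1], [[0.04, -0.155, 0.055], [0, 0, 0], -1], [[0.05, -0.21, 0.055], [0, 0, 0], -1], [[0.06, -0.265, 0.055], [0, 0, 0], -1]]'

```text
time: 1.45
tool_pos: [0.5144, 0.0519, 0.3194]
orientation: [-0.682, -3.066, -0.0]
wrist_force: [0.6, -0.5, 0.3]
opening: 0.0881
```

step_arm --plan '[[[0.01, -0.05, 0], [0, 0, 0], -1], [[0.01, -0.1, 0], [0, 0, 0], -1], [[0.01, -0.135, 0], [0, 0, 0], -1], [[0.01, -0.135, 0], [0, 0, 0], -1], [[0.01, -0.135, 0], [0, 0, 0], -1]]'

```text
time: 2.08
tool_pos: [0.5244, -0.0809, 0.3194]
orientation: [-0.682, -3.066, -0.001]
wrist_force: [-0.9, 0.5, -0.3]
opening: 0.0875
```

Run:
```python
from h import *
o=manip.get_obs();im=optics.snapshot("wrist");cv2.imwrite("pics/w2.png",im[:,:,::-1])
np.save("w2.npy",np.r_[o["tool_pos"],o["orientation"]]);print(o["tool_pos"],o["time"],o["joint_pos"])
```

```text
[ 0.52438964 -0.08091827  0.31944697] 2.075 [-2.17541317e-01 -6.66745763e-02  1.25630361e+00  5.51896556e-04
  1.95240596e+00 -1.35048340e+00]
```

View pics/w2.png

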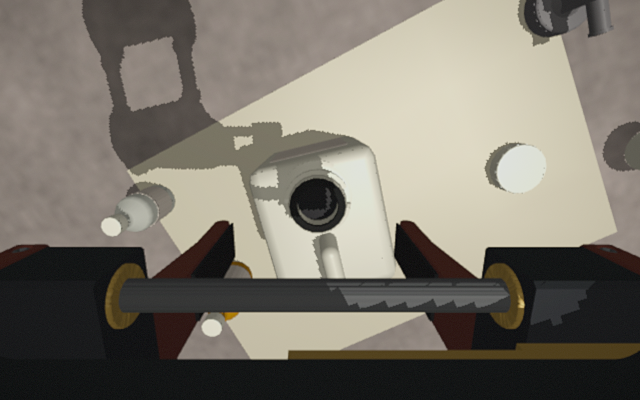

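Run:
```python
from h import *
t=cv2.imread("pics/w2.png")
cv2.imwrite("pics/z4.png",cv2.resize(t[130:290,240:400],None,fx=3.75,fy=3.75,interpolation=cv2.INTER_CUBIC))
g=cv2.cvtColor(t,cv2.COLOR_BGR2GRAY);m=(g<60).astype(np.uint8);m[:160]=0;m[245:]=0;m[:,:270]=0;m[:,370:]=0
m=cv2.morphologyEx(m,cv2.MORPH_OPEN,np.ones((3,3)))
c=max(cv2.findContours(m,0,1)[0],key=cv2.contourArea);e=cv2.fitEllipse(cv2.convexHull(c));print(e,cv2.minEnclosingCircle(c))
w=np.load("w2.npy");K,T=cam("wrist",dict(tool_pos=w[:3],orientation=w[3:]))
h=np.array([onz(K,T,*p,.190) for p in cv2.convexHull(c)[:,0]])[:,:2].astype(np.float32)
print(cv2.minEnclosingCircle(h.reshape(-1,1,2)),onz(K,T,*e[0],.19))
K,T=cam("top");tt=cv2.imread("pics/top0.png");g=cv2.cvtColor(tt,6);m=(g<75).astype(np.uint8);m[:200]=0;m[232:]=0;m[:,:350]=0;m[:,:350]=0;m[:,376:]=0
c=max(cv2.findContours(m,0,1)[0],key=cv2.contourArea);h=np.array([onz(K,T,*p,.190) for p in c[:,0]])[:,:2].astype(np.float32);print("top",cv2.minEnclosingCircle(h.reshape(-1,1,2)))
```

```text
((316.9398193359375, 204.77017211914062), (53.281864166259766, 54.999855041503906), 88.32231140136719) ((316.81939697265625, 205.10894775390625), 27.64922523498535)
((0.5353904962539673, -0.08344931155443192), 0.024761458858847618) [ 0.53502154 -0.08315494  0.19      ]
top ((0.5369737148284912, -0.08408468961715698), 0.024810560047626495)
```

View pics/z4.png

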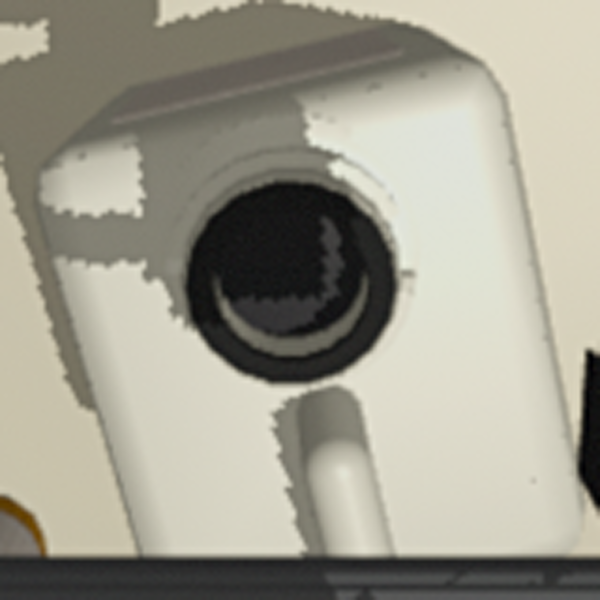

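Run:
```python
from h import *
w=np.load("w2.npy");K,T=cam("wrist",dict(tool_pos=w[:3],orientation=w[3:]))
P=lambda u,v,z:onz(K,T,240+(u+.5)/3.75-.5,130+(v+.5)/3.75-.5,z)
ang=lambda d:np.degrees(np.arctan2(d[1],d[0])).round(1)
a,b,c,d=P(50,220,.155),P(137,550,.155),P(510,130,.155),P(575,470,.155)
print(ang(b-a),ang(d-c),ang(P(370,520,.191)-P(335,440,.191)))
n=[-np.sin(np.radians(-8)),np.cos(np.radians(-8)),0];print("width",np.dot(a-d,n),((a+b+c+d)/4)[:2])
# top camera: fit can top outline
K,T=cam("top");Q=lambda u,v,z:onz(K,T,325+(u-400+.5)/5-.5,160+(v+.5)/5-.5,z)
e=[Q(510,110,.155),Q(466,320,.155),Q(726,145,.155),Q(690,360,.155),Q(535,92,.155),Q(710,125,.155)]
print(ang(e[0]-e[1]),ang(e[2]-e[3]),ang(e[4]-e[5])-90,ang(Q(620,112,.191)-Q(606,212,.191)))
cx=lambda th:0
```

```text
-13.3 -11.8 -2.5
width -0.11493252695318401 [ 0.56454956 -0.08844637]
-12.7 -10.9 -11.5 -9.1
```

I take the neck's axis as (0.536, -0.0835), where the wrist and top views agree within 1.6 mm, and the can's yaw as about -12°. Now to the tap.

step_arm --plan '[[[-0.01, 0.055, 0], [0, 0, 3], -1], [[-0.018, 0.115, 0], [0, 0, 6], -1], [[-0.026, 0.175, -0.01], [0, 0, 10], -1], [[-0.034, 0.235, -0.02], [0, 0, 13], -1], [[-0.042, 0.295, -0.02], [0, 0, 15.5], -1]]'

```text
time: 2.75
tool_pos: [0.4808, 0.2165, 0.2989]
orientation: [-0.257, -3.13, 0.0]
wrist_force: [1.1, -0.3, -0.3]
opening: 0.088
```

step_arm --plan '[[[-0.006, 0.04, -0.03], [0, 0, 0], -1], [[-0.012, 0.073, -0.07], [0, 0, 0], -1], [[-0.012, 0.073, -0.12], [0, 0, 0], -1], [[-0.012, 0.073, -0.14], [0, 0, 0], -1], [[-0.012, 0.073, -0.14], [0, 0, 0], -1]]'

```text
time: 3.38
tool_pos: [0.4696, 0.2865, 0.1588]
orientation: [-0.261, -3.129, 0.002]
wrist_force: [-0.8, -0.2, 0.4]
opening: 0.088
```

Run:
```python
from h import *
o=manip.get_obs();im=optics.snapshot("wrist");cv2.imwrite("pics/w3.png",im[:,:,::-1])
np.save("w3.npy",np.r_[o["tool_pos"],o["orientation"]]);M=R.from_rotvec(o["orientation"]).as_matrix();print(o["tool_pos"],np.degrees(np.arctan2(M[1,0],M[0,0])))
K,T=cam("wrist",o);print(proj(K,T,[.4705,.287,.085]),proj(K,T,[.5188,.2788,.066]))
```

```text
[0.4695512  0.28651867 0.15878571] 170.45346011740241
[315.08108571 213.51467013] [314.98120863 264.78109242]
```

View pics/w3.png

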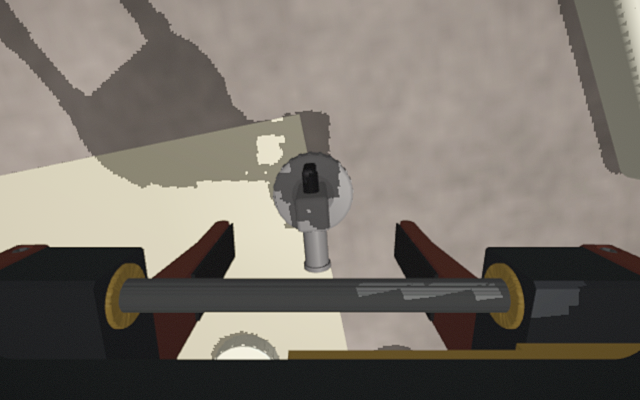

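Aligned: the spout runs almost straight down the image from (316,230) to (317,268), and the barrel lies near (313,213), as predicted. I'll go down and grip.

step_arm --plan '[[[0.001, 0, -0.04], [0, 0, 0], -1], [[0.001, 0, -0.08], [0, 0, 0], -1], [[0.001, 0, -0.1], [0, 0, 0], -1], [[0.001, 0, -0.1], [0, 0, 0], -1], [[0.001, 0, -0.1], [0, 0, 0], 0.2]]' --newtons 25

```text
time: 4.05
tool_pos: [0.4726, 0.2869, 0.0622]
orientation: [0.263, 3.128, 0.003]
wrist_force: [0.2, 0.3, 0.3]
opening: 0.0808
```

step_arm --plan '[[[0, 0, 0], [0, 0, 0], 1], [[0, 0, 0], [0, 0, 0], 1], [[0, 0, 0], [0, 0, 0], 1], [[0, 0, 0], [0, 0, 0], 1], [[0, 0, 0], [0, 0, 0], 1]]'

```text
time: 4.68
tool_pos: [0.4713, 0.2864, 0.0596]
orientation: [-0.262, -3.131, 0.0]
wrist_force: [-0.5, 0.4, 0.0]
opening: 0.0313
```

step_arm --plan '[[[0, 0, 0], [0, 0, 0], 1], [[0, 0, 0], [0, 0, 0], 1], [[0, 0, 0], [0, 0, 0], 1], [[0, 0, 0], [0, 0, 0], 1], [[0, 0, 0], [0, 0, 0], 1]]'

```text
time: 5.3
tool_pos: [0.4713, 0.2864, 0.0595]
orientation: [-0.262, -3.13, 0.0]
wrist_force: [-0.1, 0.0, -1.0]
opening: 0.0244
```

step_arm --plan '[[[0, 0, 0.02], [0, 0, 0], 1], [[0, 0, 0.06], [0, 0, 0], 1], [[0, 0, 0.12], [0, 0, 0], 1], [[0, 0, 0.18], [0, 0, 0], 1], [[0, 0, 0.22], [0, 0, 0], 1]]'

```text
time: 5.92
tool_pos: [0.4715, 0.2866, 0.2851]
orientation: [0.262, 3.126, 0.005]
wrist_force: [1.0, -0.3, -0.8]
opening: 0.0241
```

Run:
```python
from h import *
o=manip.get_obs();im=optics.snapshot("wrist");cv2.imwrite("pics/w4.png",im[:,:,::-1]);print(o["wrist_force"],o["ft_torque"],o["opening"],o["tool_pos"])
```

```text
[ 0.9954938  -0.34142511 -0.81158244] [ 0.05915762 -0.02455799  0.00250057] 0.024134597572719043 [0.47150652 0.28657801 0.28513956]
```

View pics/w4.png

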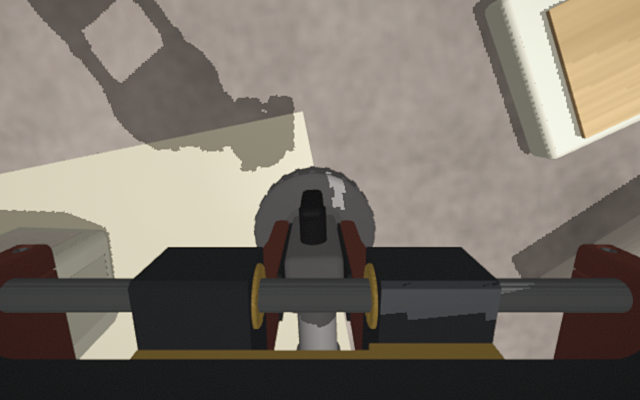

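The tap is held. The cap circle spans columns 255 to 376, with its top at row 166. I'll work out the tap's axis in the tool frame.

Run:
```python
from h import *
t=cv2.imread("pics/w4.png");cv2.imwrite("pics/z5.png",cv2.resize(t[150:270,240:390],None,fx=5,fy=5,interpolation=cv2.INTER_CUBIC))
m=optics.camera_model("wrist");K,T=m["mtx"],m["T_tool_cam"]
# outline top of cap rim upper (z=+.0395 ahead) -- far side may show lower edge
for z in (.0395,.0495,.0595):
    pts=[onz(K,T,u,v,z)[:2] for u,v in [(315,166),(255,222),(376,222),(270,188),(360,188)]]
    A=np.array([[2*p[0],2*p[1],1] for p in pts]);x=np.linalg.lstsq(A,[p@p for p in pts],rcond=None)[0];print(z,x[:2],np.sqrt(x[2]+x[0]**2+x[1]**2))
```

```text
0.0395 [0.00164589 0.00078562] 0.03588641638737144
0.0495 [-0.00201188  0.00081521] 0.03789935661647569
0.0595 [-0.00566964  0.00084479] 0.0399122968455799
```

View pics/z5.png

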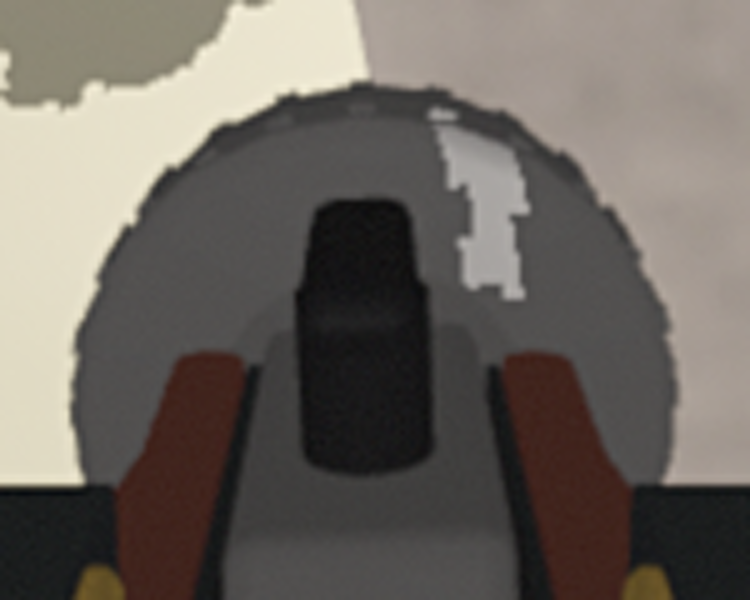

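step_arm --plan '[[[0.008, -0.05, 0], [0, 0, -4], 1], [[0.018, -0.105, 0.01], [0, 0, -10], 1], [[0.03, -0.16, 0.01], [0, 0, -16], 1], [[0.04, -0.215, 0.01], [0, 0, -22], 1], [[0.05, -0.27, 0.01], [0, 0, -28], 1]]'

```text
time: 6.6
tool_pos: [0.5213, 0.0147, 0.2908]
orientation: [1.016, 2.971, 0.001]
wrist_force: [0.9, -0.3, -0.7]
opening: 0.0242
```

step_arm --plan '[[[0.008, -0.05, 0], [0, 0, -4], 1], [[0.014, -0.085, 0], [0, 0, -6.4], 1], [[0.015, -0.1, 0], [0, 0, -6.4], 1], [[0.015, -0.1, 0], [0, 0, -6.4], 1], [[0.015, -0.1, 0], [0, 0, -6.4], 1]]'

```text
time: 7.22
tool_pos: [0.5363, -0.0823, 0.29]
orientation: [1.174, 2.914, 0.001]
wrist_force: [1.2, 0.5, -1.4]
opening: 0.0245
```

```bash
cat >> h.py <<'E'
def st():
    o=manip.get_obs();M=R.from_rotvec(o["orientation"]).as_matrix()
    print("t",round(o["time"],2),"p",(o["tool_pos"]*1e3).round(1),"yaw",np.degrees(np.arctan2(M[1,0],M[0,0])).round(1),"tilt",np.degrees(M[:2,2]).round(2),"F",o["wrist_force"].round(1),"M",o["ft_torque"].round(2),"J6",np.degrees(o["joint_pos"][5]).round(0),"open",round(o["opening"]*1e3,1))
    return o
E
python3 - <<'E'
from h import *
o=st()
for n in("scene","wrist","top"):
    im=optics.snapshot(n)[:,:,::-1];cv2.imwrite(f"pics/{n}5.png",im)
    if n=="scene": a=cv2.resize(im[120:270,220:350],None,fx=3,fy=3,interpolation=2)
    if n=="top": b=cv2.resize(im[160:260,320:420],None,fx=4,fy=4,interpolation=2)
cv2.imwrite("pics/z6.png",np.hstack([a[:400],b]))
E
```

```text
t 7.22 p [536.3 -82.3 290. ] yaw 136.1 tilt [0.03 0.03] F [ 1.2  0.5 -1.4] M [-0.02  0.02 -0.02] J6 -58.0 open 24.5
```

View pics/z6.png

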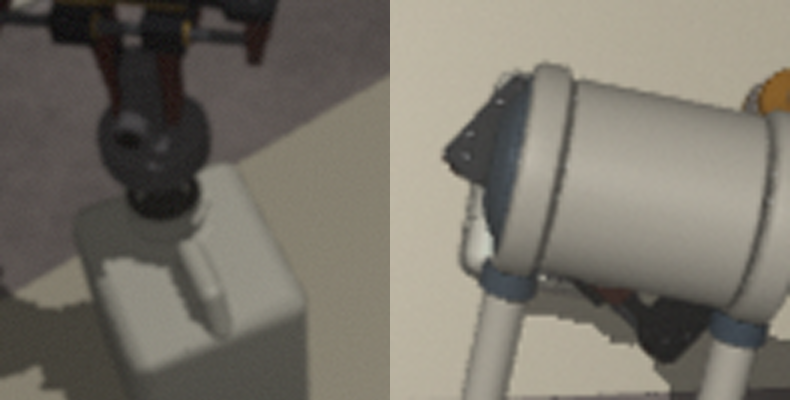

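View pics/wrist5.png

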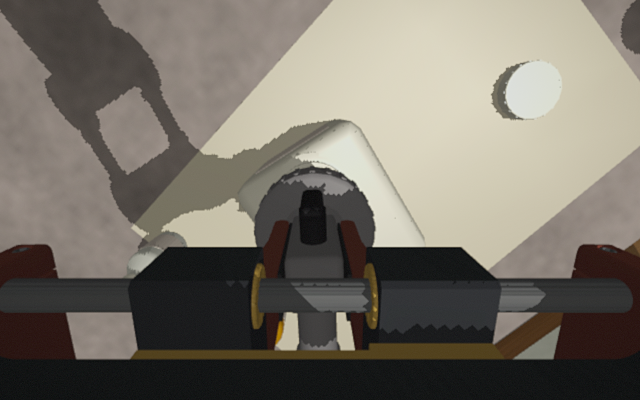

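Run:
```python
from h import *
K,T=cam("scene")
print(proj(K,T,[.536,-.0824,.24]),proj(K,T,[.536,-.0835,.19]),proj(K,T,[.536,-.0835,.16]))
```

```text
[271.17120944 165.78869989] [273.59624603 182.09634076] [275.20448665 190.98532192]
```

step_arm --plan '[[[0, -0.0015, -0.01], [0, 0, 0], 1], [[0, -0.0015, -0.025], [0, 0, 0], 1], [[0, -0.0015, -0.036], [0, 0, 0], 1], [[0, -0.0015, -0.038], [0, 0, 0], 1], [[0, -0.0015, -0.038], [0, 0, 0], 1]]'

```text
time: 8.0
tool_pos: [0.5363, -0.0851, 0.2515]
orientation: [-1.177, -2.913, 0.0]
wrist_force: [0.0, 0.6, -1.6]
opening: 0.0242
```

Run:
```python
from h import *
st()
im=optics.snapshot("scene")[:,:,::-1];cv2.imwrite("pics/z7.png",cv2.resize(im[110:230,220:340],None,fx=5,fy=5,interpolation=2))
```

```text
t 8.0 p [536.3 -85.1 251.5] yaw 136.0 tilt [-0.01  0.  ] F [ 0.   0.6 -1.6] M [-0.07  0.01 -0.03] J6 -59.0 open 24.2
```

View pics/z7.png

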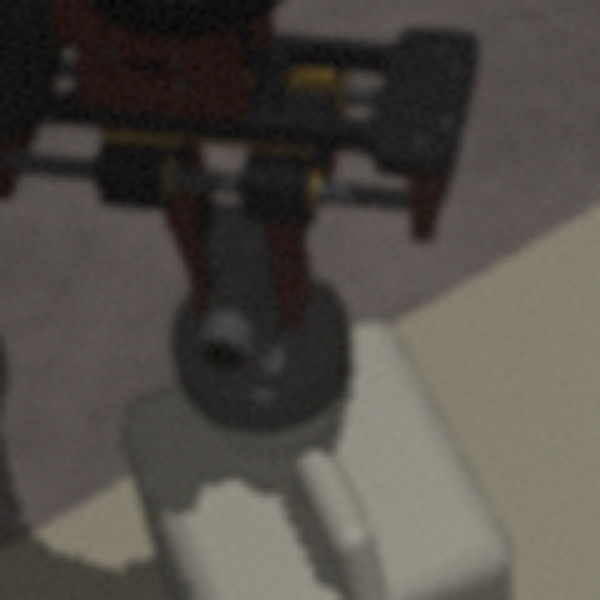

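step_arm --plan '[[[0, 0.001, -0.001], [0, 0, 0], 1], [[0, 0.001, -0.003], [0, 0, 0], 1], [[0, 0.001, -0.005], [0, 0, 0], 1], [[0, 0.001, -0.007], [0, 0, 0], 1], [[0, 0.001, -0.007], [0, 0, 0], 1]]'

```text
time: 8.68
tool_pos: [0.5363, -0.0841, 0.2443]
orientation: [-1.176, -2.913, 0.0]
wrist_force: [0.0, -0.4, -0.9]
opening: 0.0245
```

```bash
python3 -c "
from h import *
st()"
```

```text
t 8.68 p [536.3 -84.1 244.3] yaw 136.0 tilt [-0.03  0.  ] F [ 0.  -0.4 -0.9] M [-0.02  0.06 -0.1 ] J6 -59.0 open 24.5
```

step_arm --plan '[[[0, 0, -0.002], [0, 0, 0], 1], [[0, 0, -0.003], [0, 0, 0], 1], [[0, 0, -0.004], [0, 0, 0], 1], [[0, 0, -0.005], [0, 0, 0], 1], [[0, 0, -0.005], [0, 0, 0], 1]]'

```text
time: 9.3
tool_pos: [0.5363, -0.0841, 0.2395]
orientation: [-1.176, -2.913, 0.0]
wrist_force: [-0.1, -0.2, -1.8]
opening: 0.0241
```

```bash
python3 -c "
from h import *
st()"
```

```text
t 9.3 p [536.3 -84.1 239.5] yaw 136.0 tilt [-0.01  0.  ] F [-0.1 -0.2 -1.8] M [ 0.03  0.03 -0.01] J6 -59.0 open 24.1
```

step_arm --plan '[[[0, 0, -0.001], [0, 0, 0], 1], [[0, 0, -0.0015], [0, 0, 0], 1], [[0, 0, -0.002], [0, 0, 0], 1], [[0, 0, -0.0025], [0, 0, 0], 1], [[0, 0, -0.0025], [0, 0, 0], 1]]'

```text
time: 9.93
tool_pos: [0.5364, -0.0841, 0.2371]
orientation: [-1.176, -2.913, 0.0]
wrist_force: [0.7, -0.7, -1.0]
opening: 0.0244
```

```bash
python3 -c "
from h import *
st()"
```

```text
t 9.93 p [536.4 -84.1 237.1] yaw 136.0 tilt [-0.  0.] F [ 0.7 -0.7 -1. ] M [-0.06 -0.02 -0.01] J6 -59.0 open 24.4
```

step_arm --plan '[[[0, 0, -0.0005], [0, 0, 0], 1], [[0, 0, -0.001], [0, 0, 0], 1], [[0, 0, -0.0015], [0, 0, 0], 1], [[0, 0, -0.002], [0, 0, 0], 1], [[0, 0, -0.002], [0, 0, 0], 1]]'

```text
time: 10.55
tool_pos: [0.5364, -0.0841, 0.2351]
orientation: [-1.176, -2.913, 0.0]
wrist_force: [0.3, 0.2, -0.6]
opening: 0.0239
```

```bash
python3 -c "
from h import *
st()"
```

```text
t 10.55 p [536.4 -84.1 235.1] yaw 136.0 tilt [-0.  0.] F [ 0.3  0.2 -0.6] M [ 0.   -0.01 -0.02] J6 -59.0 open 23.9
```

step_arm --plan '[[[0, 0, -0.0005], [0, 0, 0], 1], [[0, 0, -0.001], [0, 0, 0], 1], [[0, 0, -0.0015], [0, 0, 0], 1], [[0, 0, -0.0015], [0, 0, 0], 1], [[0, 0, -0.0015], [0, 0, 0], 1]]'

```text
time: 11.18
tool_pos: [0.5364, -0.0841, 0.2346]
orientation: [1.176, 2.912, 0.0]
wrist_force: [-1.4, 0.5, 5.0]
opening: 0.0246
```

```bash
python3 -c "
from h import *
st()"
```

```text
t 11.18 p [536.4 -84.1 234.6] yaw 136.0 tilt [ 0.07 -0.02] F [-1.4  0.5  5. ] M [ 0.03  0.38 -0.02] J6 -59.0 open 24.6
```

Contact at TCP z 0.2348 puts the cap's edge about 15 mm above can_neck, so the lugs lie on the thread ramp. I'll turn clockwise under this light press, following the ramp.

step_arm --plan '[[[0, 0, -0.0001], [0, 0, -5], 1], [[0, 0, -0.0002], [0, 0, -10], 1], [[0, 0, -0.0003], [0, 0, -15], 1], [[0, 0, -0.0004], [0, 0, -20], 1], [[0, 0, -0.0004], [0, 0, -20], 1]]'

```text
time: 11.8
tool_pos: [0.5363, -0.0844, 0.2342]
orientation: [1.665, 2.662, -0.0]
wrist_force: [-1.9, -0.3, 5.0]
opening: 0.0241
```

```bash
python3 -c "
from h import *
st()"
```

```text
t 11.8 p [536.3 -84.4 234.2] yaw 115.9 tilt [ 0.05 -0.05] F [-1.9 -0.3  5. ] M [-0.12  0.51 -0.06] J6 -38.0 open 24.1
```

step_arm --plan '[[[-0.0003, 0, -0.0001], [0, 0, -5], 1], [[-0.0003, 0, -0.0002], [0, 0, -10], 1], [[-0.0003, 0, -0.0003], [0, 0, -15], 1], [[-0.0003, 0, -0.0004], [0, 0, -20], 1], [[-0.0003, 0, -0.0004], [0, 0, -20], 1]]'

```text
time: 12.42
tool_pos: [0.5361, -0.0842, 0.2338]
orientation: [2.102, 2.333, 0.001]
wrist_force: [-1.8, -0.6, 5.4]
opening: 0.0239
```

```bash
python3 -c "
from h import *
st()"
```

```text
t 12.43 p [536.1 -84.2 233.8] yaw 96.0 tilt [ 0.06 -0.02] F [-1.8 -0.6  5.4] M [0.07 0.41 0.03] J6 -18.0 open 23.9
```

step_arm --plan '[[[-0.0002, 0, -0.0001], [0, 0, -3], 1], [[-0.0002, 0, -0.0001], [0, 0, -6], 1], [[-0.0002, 0, -0.0002], [0, 0, -9], 1], [[-0.0002, 0, -0.0003], [0, 0, -12], 1], [[-0.0002, 0, -0.0003], [0, 0, -12], 1]]'

```text
time: 13.05
tool_pos: [0.5359, -0.0839, 0.2329]
orientation: [2.334, 2.103, 0.001]
wrist_force: [-1.2, 1.1, 4.5]
opening: 0.0243
```

```bash
python3 -c "
from h import *
st()"
```

```text
t 13.05 p [535.9 -83.9 232.9] yaw 84.1 tilt [0.03 0.02] F [-1.2  1.1  4.5] M [0.3  0.34 0.01] J6 -7.0 open 24.3
```

step_arm --plan '[[[0, 0, -0.0005], [0, 0, 0], 1], [[0, 0, -0.001], [0, 0, 0], 1], [[0, 0, -0.001], [0, 0, -1], 1], [[0, 0, -0.001], [0, 0, -2], 1], [[0, 0, -0.001], [0, 0, -2], 1]]'

```text
time: 13.68
tool_pos: [0.5362, -0.0841, 0.2308]
orientation: [-2.37, -2.062, -0.0]
wrist_force: [2.4, 0.9, 0.3]
opening: 0.0246
```

```bash
python3 -c "
from h import *
st()"
```

```text
t 13.68 p [536.2 -84.1 230.8] yaw 82.0 tilt [-0.  0.] F [2.4 0.9 0.3] M [ 0.11 -0.25 -0.03] J6 -5.0 open 24.6
```

It dropped freely into the gap, with vertical force near zero at yaw 82°. I'll go on down to the seal.

step_arm --plan '[[[0.0003, 0, -0.0005], [0, 0, 0], 1], [[0.0003, 0, -0.001], [0, 0, 0], 1], [[0.0003, 0, -0.0015], [0, 0, 0], 1], [[0.0003, 0, -0.0015], [0, 0, 0], 1], [[0.0003, 0, -0.0015], [0, 0, 0], 1]]'

```text
time: 14.3
tool_pos: [0.5362, -0.0841, 0.2299]
orientation: [-2.371, -2.061, 0.0]
wrist_force: [2.0, 0.2, -0.8]
opening: 0.0242
```

```bash
python3 -c "
from h import *
st()"
```

```text
t 14.3 p [536.2 -84.1 229.9] yaw 82.0 tilt [-0.01  0.  ] F [ 2.   0.2 -0.8] M [ 0.05 -0.27 -0.03] J6 -5.0 open 24.2
```

step_arm --plan '[[[0.0003, 0, -0.0005], [0, 0, 0], 1], [[0.0003, 0, -0.001], [0, 0, 0], 1], [[0.0003, 0, -0.001], [0, 0, 0], 1], [[0.0003, 0, -0.001], [0, 0, 0], 1], [[0.0003, 0, -0.001], [0, 0, 0], 1]]'

```text
time: 14.92
tool_pos: [0.5364, -0.0841, 0.2291]
orientation: [-2.371, -2.061, 0.0]
wrist_force: [0.6, 0.4, 0.8]
opening: 0.0241
```

```bash
python3 -c "
from h import *
st()"
```

```text
t 14.93 p [536.4 -84.1 229.1] yaw 82.0 tilt [-0.01 -0.  ] F [0.6 0.4 0.8] M [0.04 0.06 0.01] J6 -5.0 open 24.1
```

step_arm --plan '[[[0, 0, -0.0002], [0, 0, -4], 1], [[0, 0, -0.0003], [0, 0, -8], 1], [[0, 0, -0.0003], [0, 0, -12], 1], [[0, 0, -0.0004], [0, 0, -16], 1], [[0, 0, -0.0004], [0, 0, -16], 1]]'

```text
time: 15.55
tool_pos: [0.5365, -0.084, 0.2288]
orientation: [2.634, 1.712, 0.0]
wrist_force: [-1.0, 0.6, 1.1]
opening: 0.0243
```

```bash
python3 -c "
from h import *
st()"
```

```text
t 15.55 p [536.5 -84.  228.8] yaw 66.1 tilt [0.01 0.  ] F [-1.   0.6  1.1] M [ 0.1   0.05 -0.  ] J6 11.0 open 24.3
```

step_arm --plan '[[[0, 0, -0.0001], [0, 0, -6], 1], [[0, 0, -0.0002], [0, 0, -12], 1], [[0, 0, -0.0004], [0, 0, -18], 1], [[0, 0, -0.0005], [0, 0, -24], 1], [[0, 0, -0.0005], [0, 0, -24], 1]]'

```text
time: 16.18
tool_pos: [0.5366, -0.084, 0.2284]
orientation: [2.931, 1.129, 0.001]
wrist_force: [0.0, 1.3, 1.6]
opening: 0.0243
```

```bash
python3 -c "
from h import *
st()"
```

```text
t 16.18 p [536.6 -84.  228.4] yaw 42.1 tilt [0.03 0.  ] F [0.  1.3 1.6] M [ 0.16  0.05 -0.08] J6 35.0 open 24.3
```

step_arm --plan '[[[0, 0, -0.0001], [0, 0, -6], 1], [[0, 0, -0.0002], [0, 0, -12], 1], [[0, 0, -0.0004], [0, 0, -18], 1], [[0, 0, -0.0005], [0, 0, -24], 1], [[0, 0, -0.0005], [0, 0, -24], 1]]'

```text
time: 16.8
tool_pos: [0.5365, -0.084, 0.2279]
orientation: [-3.102, -0.497, -0.0]
wrist_force: [0.9, 1.7, 1.5]
opening: 0.0245
```

```bash
python3 -c "
from h import *
st()"
```

```text
t 16.8 p [536.5 -84.  227.9] yaw 18.2 tilt [0.02 0.  ] F [0.9 1.7 1.5] M [ 0.26  0.16 -0.01] J6 59.0 open 24.5
```

step_arm --plan '[[[0, 0, -0.0001], [0, 0, -6], 1], [[0, 0, -0.0002], [0, 0, -12], 1], [[0, 0, -0.0004], [0, 0, -18], 1], [[0, 0, -0.0005], [0, 0, -24], 1], [[0, 0, -0.0005], [0, 0, -24], 1]]'

```text
time: 17.42
tool_pos: [0.5365, -0.084, 0.2275]
orientation: [-3.138, 0.157, -0.0]
wrist_force: [-0.5, 1.5, 4.0]
opening: 0.0244
```

Run:
```python
from h import *
o=st();im=optics.snapshot("wrist")[:,:,::-1];cv2.imwrite("pics/w8.png",im)
np.save("w8.npy",np.r_[o["tool_pos"],o["orientation"]])
im=optics.snapshot("scene")[:,:,::-1];cv2.imwrite("pics/z8.png",cv2.resize(im[110:270,220:340],None,fx=5,fy=5,interpolation=2)[:600])
```

```text
t 17.43 p [536.5 -84.  227.5] yaw -5.7 tilt [0.02 0.  ] F [-0.5  1.5  4. ] M [0.24 0.26 0.02] J6 83.0 open 24.4
```

View pics/w8.png

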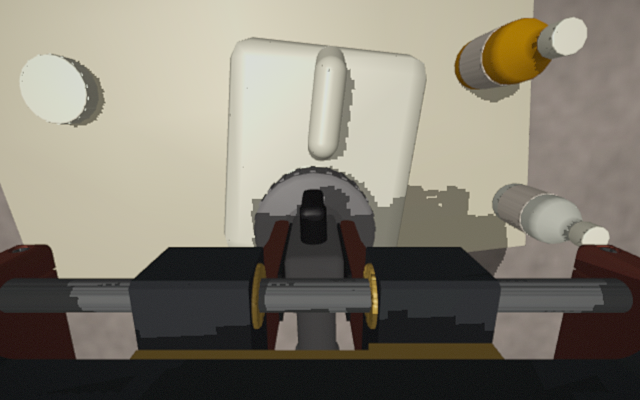

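View pics/z8.png

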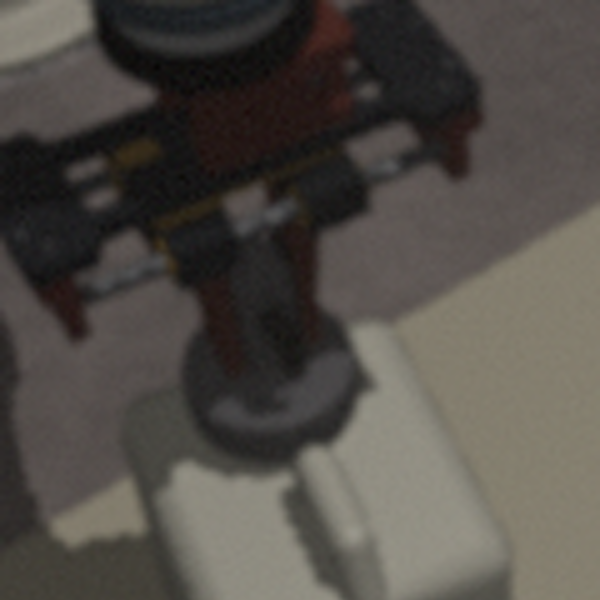

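The can's rear top edge runs from (250,41) to (405,57), and the handle's axis from (323,145) to (330,60). I'll measure the can's yaw and its centreline from these.

Run:
```python
from h import *
w=np.load("w8.npy");K,T=cam("wrist",dict(tool_pos=w[:3],orientation=w[3:]))
P=lambda u,v,z=.155:onz(K,T,u,v,z)
ang=lambda d:np.degrees(np.arctan2(d[1],d[0])).round(1)
g=cv2.cvtColor(cv2.imread("pics/w8.png"),6).astype(float)
b=cv2.imread("pics/w8.png").astype(float);sat=b.max(2)-b.min(2) # mat yellowish vs can
g2=cv2.GaussianBlur(g,(3,3),0)
# rear edge: strongest vertical gradient in columns
def fit(pts,z):
    q=np.array([P(u,v,z)[:2] for u,v in pts]).astype(np.float32);vx,vy,x,y=cv2.fitLine(q,cv2.DIST_HUBER,0,.0005,.0005).ravel();return np.array([vx,vy]),np.array([x,y])
pts=[(u,30+np.argmax(np.abs(np.diff(g2[30:65,u])))+.5) for u in range(255,400,3)]
print(pts[::8]);d,p=fit(pts,.155);print("rear",ang(d),p)
L=[(215+np.argmax(np.abs(np.diff(g2[v,215:242])))+.5,v) for v in range(60,195,3)]
print(L[::8]);d,pl=fit(L,.155);print("left",ang(d),pl)
Rr=[(398+np.argmax(np.abs(np.diff(g2[v,398:432])))+.5,v) for v in range(75,185,3)]
print(Rr[::8]);d,pr=fit(Rr,.155);print("right",ang(d),pr)
print("handle",ang(P(331,62,.19)-P(323,140,.19)))
n=np.array([.5361,-.0838]);
for u,v in((331,62),(330,80),(323,140)):print(ang(P(u,v,.187)[:2]-n))
```

```text
[(255, np.float64(36.5)), (279, np.float64(39.5)), (303, np.float64(42.5)), (327, np.float64(44.5)), (351, np.float64(47.5)), (375, np.float64(50.5)), (399, np.float64(52.5))]
rear 78.4 [ 0.6429644  -0.10261868]
[(np.float64(229.5), 60), (np.float64(228.5), 84), (np.float64(227.5), 108), (np.float64(226.5), 132), (np.float64(225.5), 156), (np.float64(224.5), 180)]
left -12.0 [ 0.6003448  -0.03292126]
[(np.float64(426.5), 75), (np.float64(423.5), 99), (np.float64(418.5), 123), (np.float64(414.5), 147), (np.float64(410.5), 171)]
right -11.5 [ 0.57768464 -0.15525407]
handle -11.3
-11.2
-11.5
-11.1
```

All the cues agree on a can yaw of about -11.6°, and the tap stands at -5.7°. Last 6° of turn.

step_arm --plan '[[[0, 0, 0], [0, 0, -2], 1], [[0, 0, 0], [0, 0, -4], 1], [[0, 0, 0], [0, 0, -6], 1], [[0, 0, 0], [0, 0, -6], 1], [[0, 0, 0], [0, 0, -6], 1]]'

```text
time: 18.15
tool_pos: [0.5366, -0.0842, 0.2273]
orientation: [3.124, -0.328, 0.001]
wrist_force: [-0.2, 0.1, 4.5]
opening: 0.0244
```

```bash
python3 -c "
from h import *
st()"
```

```text
t 18.15 p [536.6 -84.2 227.3] yaw -12.0 tilt [ 0.03 -0.01] F [-0.2  0.1  4.5] M [0.15 0.15 0.03] J6 89.0 open 24.4
```

The vertical force is +4.5 N with no torque, so the arm is squeezing the seal rather than the thread. I'll ease the press before releasing, to check that the thread holds.

step_arm --plan '[[[0, 0, 0.0004], [0, 0, 0], 1], [[0, 0, 0.0008], [0, 0, 0], 1], [[0, 0, 0.001], [0, 0, 0], 1], [[0, 0, 0.001], [0, 0, 0], 1], [[0, 0, 0.001], [0, 0, 0], 1]]'

```text
time: 18.77
tool_pos: [0.5365, -0.0841, 0.2275]
orientation: [-3.124, 0.328, 0.001]
wrist_force: [3.4, -1.5, -2.1]
opening: 0.0239
```

```bash
python3 -c "
from h import *
st()"
```

```text
t 18.77 p [536.5 -84.1 227.5] yaw -12.0 tilt [-0.03  0.01] F [ 3.4 -1.5 -2.1] M [-0.04 -0.41 -0.01] J6 89.0 open 23.9
```

The thread holds: the tap rose only 0.2 mm under a net pull. I'll release.

step_arm --plan '[[[-0.0002, 0, -0.0003], [0, 0, 0], 1], [[-0.0002, 0, -0.0003], [0, 0, 0], 0.3], [[-0.0002, 0, -0.0003], [0, 0, 0], 0], [[-0.0002, 0, -0.0003], [0, 0, 0], -0.3], [[-0.0002, 0, -0.0003], [0, 0, 0], -0.6]]'

```text
time: 19.4
tool_pos: [0.5362, -0.0841, 0.2279]
orientation: [-3.124, 0.328, 0.0]
wrist_force: [-0.7, 0.2, 0.1]
opening: 0.0574
```

step_arm --plan '[[[0, 0, 0], [0, 0, 0], -0.6], [[0, 0, 0], [0, 0, 0], -0.6], [[0, 0, 0], [0, 0, 0], -0.6], [[0, 0, 0], [0, 0, 0], -0.6], [[0, 0, 0], [0, 0, 0], -0.6]]'

```text
time: 20.02
tool_pos: [0.5363, -0.0841, 0.2278]
orientation: [-3.124, 0.328, 0.0]
wrist_force: [-0.8, -1.0, -0.2]
opening: 0.0704
```

step_arm --plan '[[[0, 0, 0.02], [0, 0, 0], -0.6], [[0, 0, 0.05], [0, 0, 0], -0.6], [[0, 0, 0.08], [0, 0, 0], -0.6], [[0, 0, 0.1], [0, 0, 0], -0.6], [[0, 0, 0.1], [0, 0, 0], -0.6]]'

```text
time: 20.65
tool_pos: [0.5367, -0.0842, 0.3298]
orientation: [3.124, -0.328, 0.006]
wrist_force: [-0.2, 0.0, -0.6]
opening: 0.0703
```

Run:
```python
from h import *
o=st();im=optics.snapshot("wrist")[:,:,::-1];cv2.imwrite("pics/w9.png",im)
np.save("w9.npy",np.r_[o["tool_pos"],o["orientation"]])
im=optics.snapshot("scene")[:,:,::-1];cv2.imwrite("pics/scene9.png",im);cv2.imwrite("pics/z9.png",cv2.resize(im[130:250,220:340],None,fx=5,fy=5,interpolation=2))
```

```text
t 20.65 p [536.7 -84.2 329.8] yaw -12.0 tilt [ 0.2  -0.04] F [-0.2  0.  -0.6] M [0.03 0.12 0.02] J6 89.0 open 70.3
```

View pics/w9.png

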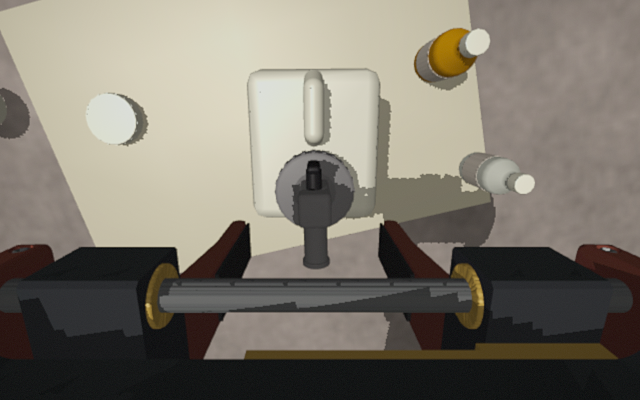

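View pics/z9.png

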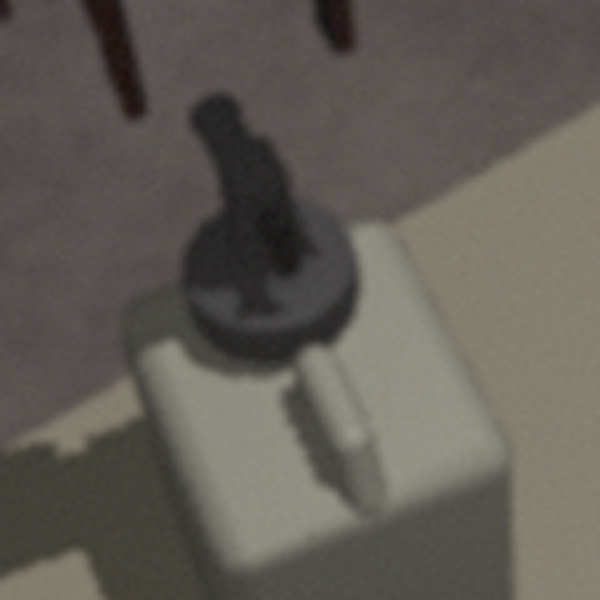

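Run:
```python
from h import *
w=np.load("w9.npy");K,T=cam("wrist",dict(tool_pos=w[:3],orientation=w[3:]))
n=np.array([.5361,-.0838]);c,s=np.cos(np.radians(-11.6)),np.sin(np.radians(-11.6));Rm=np.array([[c,s],[-s,c]])
for nm,u,v,z in(("mouth",316,266,.234),("barrel top front",315,224,.253),("handle",313,80,.19),("handle near",313,138,.19)):print(nm,(Rm@(onz(K,T,u,v,z)[:2]-n)*1e3).round(1))
K,T=cam("scene")
for n,p in(("mouth",[.488,-.0739,.234]),("edgeseal",[.5361,-.0838,.188])):print(n,((proj(K,T,p)-[220,130])*5).round(0))
```

```text
mouth [-52.1  -1.1]
barrel top front [-9.4 -0.5]
handle [95.1  0.2]
handle near [47.4  0.6]
mouth [214. 108.]
edgeseal [268. 264.]
```

The spout mouth measures 52 mm in front of the neck's axis and 1 mm off the centreline. The tap looks upright, and the arm is clear of it. Handing in.

```bash
python3 -c "
from rig import workorder
print(workorder.sign_off())"
```

```text
the job is handed in; nothing more can be done
None
```

The tap is screwed onto the neck with its spout over the front of the can, and the job is handed in; the hand-in reports no verdict. It took about 21 s of the 70 s.

**What I did:** I gripped the tap across its barrel and lowered it over the neck. Turning it clockwise under about 5 N, the lugs dropped through the thread gaps about 94° before the final pose. I then screwed it down to the can's yaw, measured at about -11.6°; the gripper read -12.0°. After that I let go and backed off upward.

**Last checks:**
- **Spout:** the mouth measured about 52 mm in front of the neck's axis (49 mm by the drawing, so about 3 mm of camera error). It was about 1 mm off the can's centreline, and the tap looks upright.
- **Seal:** the gripper height puts the squeeze at about 2 mm, but I could not measure it directly after release. When I eased the press before letting go, the thread held the tap with only 0.2 mm of rise.
- **Forces:** the vertical wrist readings never passed about 5.5 N.
- **Bystanders:** the moves kept clear of the bottles, cup and old cap. The last picture shows both bottles and the old cap standing undisturbed; I did not measure their positions again, and the cup was not in that view.

**One disagreement:** I never felt the expected 0.2 N m of stiffening, probably because the arm's own press was carrying the seal's load while I turned.

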